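# Set the laminator to the third thickness and start it

### The job

Get the laminator ready for thick pouches: push its orange thickness lever along the slot from the off end, counting the clicks, and leave it sitting in the third click without overrunning it. Then press the green start button all the way in, let it come back up, and draw clear. Touch the machine with the fingers only, and leave the mug, the jar, the stapler and the roll of tape where they stand.

Things in the scene. Friction and masses are not known exactly. Their poses are not given: they have to be found in the camera images.
- laminator: White laminator fixed to the bench, a box 150 (x) x 380 (y) x 70 (z) mm; origin: centre of its underside; z up, y along its length. Its front (-x) has the sheet slot and a thin feed table sticking out 48 mm, 22 up. On its top (z = 70), in a dark strip, lie in one row at x = -30: the orange lever, at y = -120 (off) to -50, and the green button at y = +120.
- lever (a joint): Lever travel in m along the laminator's +y: 0 = off end (its start), clicks 1 to 5 at 0.014, 0.028, 0.042, 0.056, 0.070 (end of slot); off is no click. White ticks mark off and each click. After a click the push rises to 3.5 to 5.5 N some 4 mm on and fades by half-way (7 mm), where the lever snaps ahead by itself into the next click, staying within 1 mm of it if left.
- lever_top (a point): Centre of the top of the orange lever, which is an upright tab 22 mm along the laminator's x, 12 mm along its y (the sliding direction), standing 30 mm out of the laminator's top; this point is 101 mm above the bench. Its side can be pushed with a fingertip from the off-end side, where the laminator's top is bare for 64 mm.
- start (a joint): Travel of the green start button, in m: 0 up, 0.006 fully in. Springy: about 5 N to push it fully in, and it rises again when let go.
- start_top (a point): Centre of the top of the round green start button, 28 mm across, in a black housing on the laminator's top; it is pressed straight down.
- mug: Blue mug, 80 mm across and 90 mm tall with a handle, loose on the bench beside the laminator; origin at the centre of its underside. Leave it alone.
- jar: Closed jar with a yellow lid, 64 mm across and 85 mm tall, loose on the bench beside the laminator; origin at the centre of its underside. Leave it alone.
- stapler: Red and black stapler 120 x 34 x 53 mm (long along its own x), loose on the bench in front of the laminator; origin at the centre of its underside. Leave it alone.
- tape: Yellow roll of tape lying flat on the rear half of the laminator's top, 52 mm across, 18 mm high, hole 28 mm; origin at the centre of its underside. Leave it alone.

How it is judged:
On the way, in this order (a step that is already met when the one before it is completed fails the run):
1. the lever rests in the third click (value of joint lever between 0.039 and 0.045 m and velocity of joint lever between -0.005 and 0.005 m/s), for 0.2 s.
2. the start button is pressed in, with the lever in the third click (value of joint lever between 0.039 and 0.045 m and value of joint start above 0.0045 m), for 0.05 s.
At the end, for the whole second after the job is handed in: The lever sits in the third click (42 mm from off, within 3 mm), the start button has come back up (within 1.5 mm), and the mug, jar, stapler and tape stand within 20 mm of where they began, at rest (value of joint lever between 0.039 and 0.045 m and value of joint start below 0.0015 m and distance of each of mug, jar, stapler, tape from where it was at the start of the episode below 0.02 m and linear speed of each of mug, jar, stapler, tape below 0.02 m/s); the robot touches nothing.
It fails at once if the lever is pushed past the third click (over the hump towards the fourth) (value of joint lever above 0.049 m).
It fails at once if the start button is pressed while the lever is not in the third click (value of joint start above 0.003 m and not (value of joint lever between 0.037 and 0.047 m)).
It fails at once if the machine is pushed with the arm or the body of the hand instead of the fingers (contact force between the arm and laminator above 2 N).
It fails at once if the mug, jar, stapler or roll of tape is lifted, carried, shoved or tipped (distance of any of mug, jar, stapler, tape from where it was at the start of the episode above 0.03 m or angle between any of mug, jar, stapler, tape's own z axis and vertical above 0.35 rad).
It also fails if it takes over 64 s, if anything falls off the work surface, if the arm or the gripper's body presses on something with over 40 N, if the wrist force passes 120 N, or if a joint passes its speed limit or range.

### The arm

A 7-joint arm with a two-finger parallel gripper is mounted at the origin on the work surface. World frame = base frame: x ahead of the robot, y to its left, z up, the work surface at z = 0. Lengths are in m, angles in rad, forces in N, time in s.
With the tool pointing down it reaches from about 0.425 to 0.875 m from the base axis. Payload 4.7 kg.
Tool frame: the origin (TCP) lies at the very end of the fingers, on their centre line; the grasp point (between the pads) lies 19 mm behind it; z points along the fingers, y is the direction in which the jaws open and shut (so a half turn about z gives the same grasp; the last joint's range is limited). The gripper opens to 87 mm and grips with 3 to 60 N. Pads are 19 mm wide; open, the fingers measure 117 mm over their backs; the gripper's body (75 mm by 190 mm) begins 51 mm behind the grasp point.
Start: joints at [1.131, 0.321, -0.07, 1.45, 0.023, 1.371, -0.057], TCP at [0.285, -0.584, 0.223] pointing down, gripper open.
Joint ranges: [-2.86, 2.86], [-0.3, 2.09], [-1.38, 1.24], [0.06, 2.45], [-1.56, 4.7], [0.09, 2.05], [-2.69, 2.69]. Speed limits (rad/s): [2.57, 2.57, 3.14, 3.14, 3.14, 3.14, 3.14].

### API

Orientations are given as a rotation vector (axis times angle).
In Python, from bench import ctrl, get_image, camera_info gives the robot as it stands.
- The arm moves only by the tool carry_out, never from a script. Its argument "commands" is a list of rows, each an object of numbers: "tx", "ty", "tz": the shift along the tool's x, y, z in m; "rx", "ry", "rz": the turn, a rotation vector about the tool's x, y, z in rad; "jaw": the opening, from 0 (shut) to 1 (fully open). In form: [{"tx": .., "ty": .., "tz": .., "rx": .., "ry": .., "rz": .., "jaw": ..}, ...]. A call has 1 to 12 rows; each row is the pose to reach, as a shift and turn from the pose commanded when the call began, along the tool's axes at that moment; what a row does not reach only later rows make up. A row lasts 1/8 s, in which the tool goes at most 62.5 mm and 10.7 degrees, less where a joint would pass 70% of its speed; a pose out of reach is approached as far as the arm can. A call with a gripper value outside its range is refused whole. The fingers move at their own pace and stop on an object; "grip_force" is the grip in N (left out, the last holds). Time passes only in rows, so rows that repeat a pose let the fingers close. It gives the time, the measured TCP pose, the force and the opening at its end, in the units of the state.
- ctrl.get_state(): the state, without advancing time (a new reading comes with each control period).
- get_image(name): name is "scene" or "top"; returns the picture (420x560x3 uint8, red, green, blue); there is no depth.
- camera_info(name): a dict with "intrinsics" (3x3 intrinsics, pixels), "k1" (the pictures are not rectified: a ray, as slopes to the right and down, at radius r is drawn at 1 + k1 r^2 times it, then the intrinsics apply), "R" (3x3) and "t" (3): a world point X has camera coordinates R X + t. Camera axes: x right, y down, z forward; pixel columns grow to the right and rows downward; lengths in m; the calibration is good to about 2 mm. A picture is of the moment at which its call begins. camera_info takes no time and is no camera call.
- ctrl.close_job(): hands the job in, once; it reports no verdict.
The state is a dict: "time": time; "joint_positions": joint angles; "qd": joint speeds; "joint_torque": joint torques, N m; "position": TCP position; "tool_rot": TCP orientation; "ft_force": force on the tool from outside, world axes, zero at the start; "torque": the same for the moment, N m; "grip_width": opening from 0.0 (shut) to 1.0 (fully open).
Only numpy, scipy, OpenCV 4.12 (cv2) and the standard library are available. Lean on these libraries where they do the work, as an engineer would, in place of code of your own. Each camera call takes 0.05 s, during which the arm holds its last target.

## Working session

There is one attempt and no reset: what is moved stays moved. The work goes in short steps, Python scripts to look and compute and a tool call to move; the robot and the scene stay as the last step left them, time stands still between calls to the robot, and variables do not carry over. Pictures are saved under pics/ and viewed, and the job is handed in when it is done.

Besides the shell and the picture viewer there is one more tool, called after "Call:" in YAML: its name, and indented under it one key for each argument. carry_out: Moves the arm, as the interface text tells. Its arguments: {"type":"object","properties":{"commands":{"type":"array"},"grip_force":{"type":"number"}},"required":["commands"]}

```bash
ls; mkdir -p pics
python3 - <<'E'
from bench import ctrl,get_image,camera_info
import cv2
s=ctrl.get_state();print(s)
for n in("scene","top"):
    cv2.imwrite(f"pics/{n}0.png",cv2.cvtColor(get_image(n),cv2.COLOR_RGB2BGR));print(camera_info(n))
E
```

```text
pics
{'time': 0.0, 'joint_positions': array([ 1.13110391,  0.32183226, -0.0700963 ,  1.45169184,  0.02259992,
        1.37081541, -0.05690559]), 'qd': array([ 0.00039516, -0.00040816,  0.00153571, -0.00086794,  0.00120951,
        0.00094639,  0.00056812]), 'joint_torque': array([-6.14733472e-04, -4.91293466e+01, -4.04393105e-01, -3.12529528e+01,
       -6.38757111e-02,  4.38136014e-02,  1.57384120e-04]), 'position': array([ 0.28465625, -0.58372094,  0.22144715]), 'tool_rot': array([-3.05922150e+00, -7.06346421e-01,  8.38960473e-04]), 'ft_force': array([-1.36870347, -0.41459082,  0.15927056]), 'torque': array([0.04895624, 0.00165859, 0.02985009]), 'grip_width': 1.0024681789325642}
{'intrinsics': array([[524.78919774,   0.        , 287.30496174],
       [  0.        , 524.78919774, 202.62151286],
       [  0.        ,   0.        ,   1.        ]]), 'k1': 0.06960532160661581, 'R': array([[ 0.22803105,  0.97359073, -0.01108765],
       [ 0.7131321 , -0.1747589 , -0.67889759],
       [-0.66290606,  0.14690277, -0.73414926]]), 't': array([-0.17153308, -0.31668107,  1.48442469])}
{'intrinsics': array([[420.47141237,   0.        , 277.20368041],
       [  0.        , 420.47141237, 214.31303062],
       [  0.        ,   0.        ,   1.        ]]), 'k1': -0.12302857266342808, 'R': array([[ 0.00317868, -0.99941503,  0.03405122],
       [-0.99093733, -0.00772075, -0.1341029 ],
       [ 0.13428736, -0.03331636, -0.99038221]]), 't': array([0.02822135, 0.54153188, 0.90813507])}
```

View pics/scene0.png

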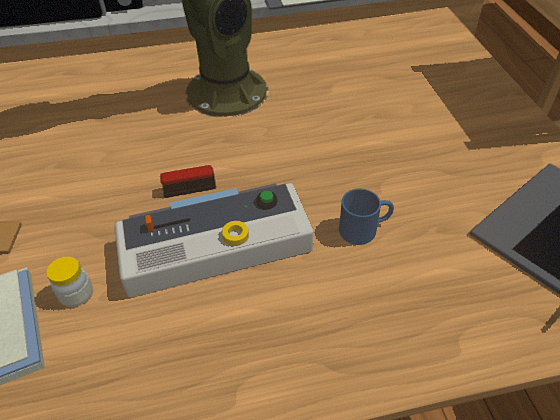

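View pics/top0.png

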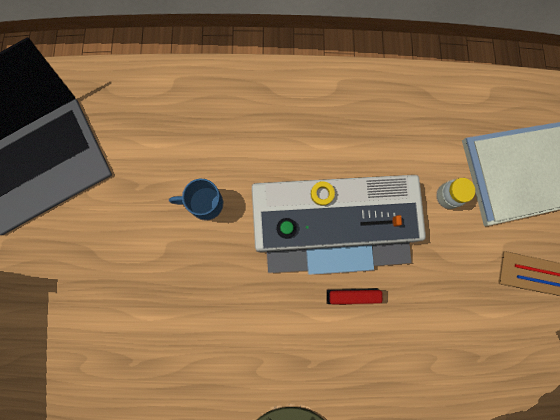

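The scene camera shows the lever at about (149,223), the button at (267,198), the tape at (235,233), the mug at (360,215) and the jar at (67,280). The top camera shows the lever at about (399,221), the button at (287,228), the tape at (322,194), the mug at (202,199), the jar at (460,190) and the stapler at (356,296). Next I'll measure them more precisely.

```bash
cat > h.py <<'E'
import numpy as np,cv2
from scipy.optimize import least_squares
from bench import camera_info
def proj(n,X):
    c=camera_info(n);p=np.atleast_2d(X)@c["R"].T+c["t"];s=p[:,:2]/p[:,2:]
    s=s*(1+c["k1"]*(s**2).sum(1,keepdims=True));K=c["intrinsics"]
    return s*[K[0,0],K[1,1]]+[K[0,2],K[1,2]]
def back(n,uv,z):
    c=camera_info(n);K=c["intrinsics"]
    d=(np.array(uv,float)-[K[0,2],K[1,2]])/[K[0,0],K[1,1]];s=d.copy()
    for _ in range(50): s=d/(1+c["k1"]*(s@s))
    r=c["R"].T@np.array([s[0],s[1],1]);o=-c["R"].T@c["t"]
    return o+r*(z-o[2])/r[2]
def tri(pts):
    f=lambda X:np.concatenate([(proj(n,X)[0]-uv) for n,uv in pts])
    r=least_squares(f,[.5,0,.1]);return r.x,np.abs(r.fun).max()
E
python3 - <<'E'
import cv2,numpy as np
for n,b in(("top",(245,170,435,280)),("scene",(110,170,320,300))):
    im=cv2.imread(f"pics/{n}0.png");x0,y0,x1,y1=b
    c=cv2.resize(im[y0:y1,x0:x1],None,fx=3.8,fy=3.8,interpolation=cv2.INTER_CUBIC)
    cv2.imwrite(f"pics/{n}0c.png",c)
    hsv=cv2.cvtColor(im,cv2.COLOR_BGR2HSV)
    for nm,lo,hi in(("orange",(3,160,90),(17,255,255)),("green",(65,120,60),(90,255,255)),("yellow",(20,150,100),(35,255,255))):
        m=cv2.inRange(hsv,lo,hi);k,_,st,ce=cv2.connectedComponentsWithStats(m)
        for i in range(1,k):
            if st[i,4]>25: print(n,nm,st[i],ce[i].round(2))
E
```

```text
top orange [393 215   9  11  86] [397.   220.23]
top green [280 221  13  13 138] [286.17 227.14]
top yellow [450 178  25  25 500] [462.18 189.76]
top yellow [311 182  24  23 320] [322.27 192.95]
scene orange [160 165  53  20 459] [186.56 174.68]
scene orange [145 215   9  17 100] [148.79 222.68]
scene yellow [222 221  26  25 474] [234.83 232.82]
scene yellow [ 46 256  35  30 778] [ 63.29 270.5 ]
```

View pics/top0c.png

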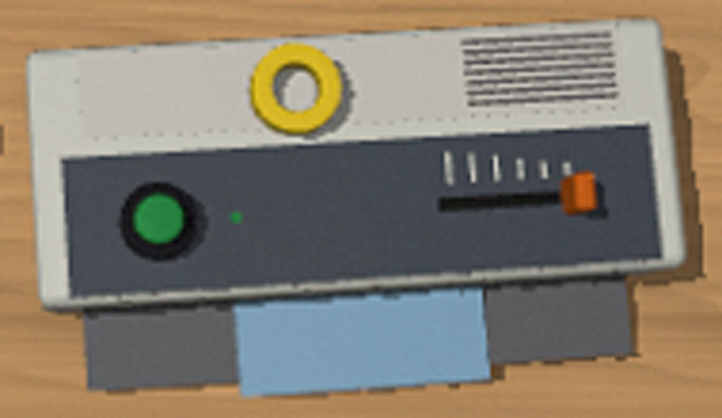

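View pics/scene0c.png

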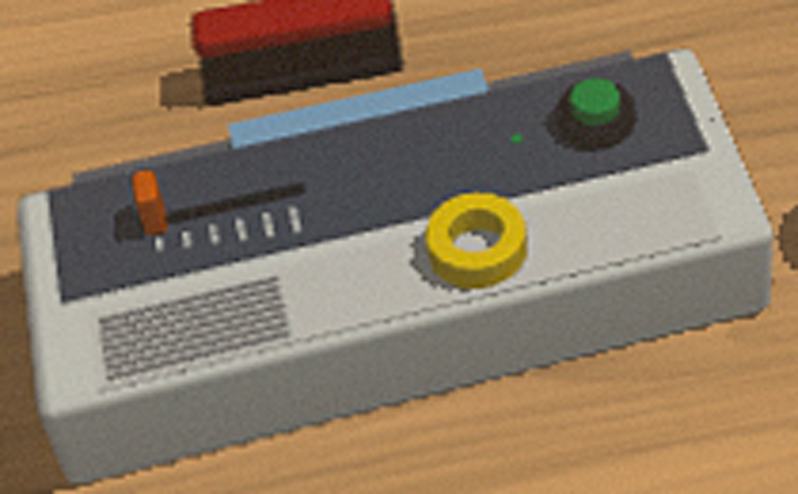

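Run:
```python
from h import *
O={"top":(245,170),"scene":(110,170)}
px=lambda n,u,v:np.array([u/3.8+O[n][0]-.37,v/3.8+O[n][1]-.37])
# (cam, px, local pt)
F=[("top",px("top",27,54),(75,190,70)),("top",px("top",660,20),(75,-190,70)),("top",px("top",686,268),(-75,-190,70)),("top",px("top",43,310),(-75,190,70)),
("scene",px("scene",770,240),(75,190,70)),("scene",px("scene",42,416),(75,-190,70)),("scene",px("scene",22,196),(-75,-190,70)),("scene",px("scene",686,50),(-75,190,70)),]
def W(p,L):
    L=np.array(L)/1000;c,s=np.cos(p[2]),np.sin(p[2]);return np.array([p[0]+c*L[0]-s*L[1],p[1]+s*L[0]+c*L[1],L[2]])
f=lambda p:np.concatenate([proj(n,W(p,L))[0]-uv for n,uv,L in F])
r=least_squares(f,[.5,0,0.],loss="soft_l1");p=r.x;print("all",p);print(r.fun.reshape(-1,2).round(1))
for cam in("top","scene"):
    g=lambda p:np.concatenate([proj(n,W(p,L))[0]-uv for n,uv,L in F if n==cam])
    print(cam,least_squares(g,[.5,0,0.]).x)
for nm,L in(("lever",(-30,-120,101)),("lever base",(-30,-120,70)),("slotend",(-30,-50,70)),("btn",(-30,120,85))):
    print(nm,W(p,L),proj("top",W(p,L)).round(1),proj("scene",W(p,L)).round(1))
print("btn tri",tri([("top",px("top",158,219)),("scene",px("scene",596,93))]))
print("lever tri",tri([("top",np.array([398.,219.8])),("scene",px("scene",146,178))]))
print("tape",back("top",(322.3,193),.088),back("scene",(234.8,232.8),.079))
print("jar",back("top",(462.2,189.8),.085),"mug",back("top",(202,199),.09),"stapler",back("top",(356,296),.05))
for n in O: 
    c=camera_info(n);print(n,-c["R"].T@c["t"])
for n,b in(("top",(380,200,412,240)),("scene",(135,205,165,240))):
    im=cv2.imread(f"pics/{n}0.png");x0,y0,x1,y1=b
    cv2.imwrite(f"pics/{n}0l.png",cv2.resize(im[y0:y1,x0:x1],None,fx=12,fy=12,interpolation=cv2.INTER_NEAREST))
```

```text
all [ 0.54553469 -0.10479434  0.07281702]
[[-0.9 -1.4]
 [ 1.3 -2.3]
 [ 2.1 -1.3]
 [-0.8 -0. ]
 [ 2.1 -3.7]
 [-1.9 -0.9]
 [-3.3 -1.9]
 [ 1.3 -4.2]]
top [ 0.54287333 -0.10387902  0.06767271]
scene [ 0.55140122 -0.10462817  0.06211283]
lever [ 0.52434451 -0.22665892  0.101     ] [[399.2 219.1]] [[147.  217.1]]
lever base [ 0.52434451 -0.22665892  0.07      ] [[394.7 220.8]] [[150.3 227.3]]
slotend [ 0.51925182 -0.15684442  0.07      ] [[363.7 222.9]] [[185.3 219.2]]
btn [0.50688386 0.01270508 0.085     ] [[286.6 227.4]] [[265.8 195.3]]
btn tri (array([0.50685651, 0.01401727, 0.08829337]), np.float64(0.09365533010912941))
lever tri (array([ 0.52279076, -0.22447357,  0.10051744]), np.float64(0.16599736357221673))
tape [ 0.58124893 -0.06379122  0.088     ] [ 0.58601151 -0.0657418   0.079     ]
jar [ 0.59326981 -0.38093231  0.085     ] mug [0.56559346 0.1927747  0.09      ] stapler [ 0.36042723 -0.14144546  0.05      ]
top [0.41458339 0.06264163 0.97106084]
scene [ 1.24898443 -0.10640591  0.87289337]
```

View pics/top0l.png

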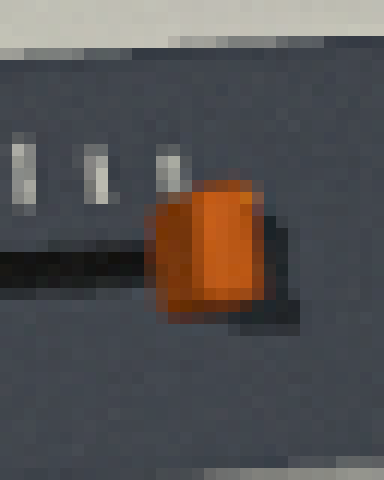

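View pics/scene0l.png

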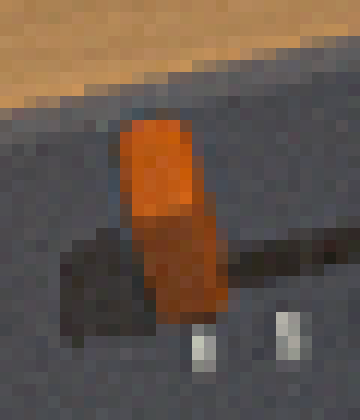

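The top face of the lever is at about (398.7,219.9) in the top view and (147.9,218.6) in the scene view. The box's yaw comes out at about 0.066 rad. Next I'll compute the approach.

```bash
cat >> h.py <<'E'
from scipy.spatial.transform import Rotation as Rn
YAW=0.066
d=np.array([-np.sin(YAW),np.cos(YAW),0])
def plan(target,yawx=None):
    from bench import ctrl
    s=ctrl.get_state();R=Rn.from_rotvec(s["tool_rot"]).as_matrix()
    t=R.T@(np.array(target)-s["position"])
    print("t",s["time"],"pos",s["position"].round(4),"F",s["ft_force"].round(2),"shift",t.round(4))
    if yawx is not None:
        x=np.array([np.cos(yawx),np.sin(yawx),0]);z=np.array([0,0,-1.]);G=np.c_[x,np.cross(z,x),z]
        print("turn",Rn.from_matrix(R.T@G).as_rotvec().round(4))
E
python3 - <<'E'
from h import *
L,e=tri([("top",np.array([398.7,219.9])),("scene",np.array([147.9,218.6]))]);print("lever",L,e)
L=np.array([.5225,-.2255,0])
plan(L-.03*d+[0,0,.17],np.pi/2+YAW)
E
```

```text
lever [ 0.52332564 -0.2266041   0.09555786] 0.3089108630373403
t 0.1 pos [ 0.2847 -0.5838  0.2216] F [0.58 0.45 0.33] shift [ 0.3595 -0.1899  0.0519]
turn [-1.5000e-03 -9.0000e-04 -1.1829e+00]
```

Call:
carry_out:
  commands:
    - {"tx": 0.036,"ty": -0.019,"tz": 0,"rz": -0.12,"jaw": 0}
    - {"tx": 0.072,"ty": -0.038,"tz": 0,"rz": -0.24,"jaw": 0}
    - {"tx": 0.108,"ty": -0.057,"tz": 0,"rz": -0.36,"jaw": 0}
    - {"tx": 0.144,"ty": -0.076,"tz": 0,"rz": -0.48,"jaw": 0}
    - {"tx": 0.18,"ty": -0.095,"tz": 0,"rz": -0.6,"jaw": 0}
    - {"tx": 0.216,"ty": -0.114,"tz": 0,"rz": -0.72,"jaw": 0}
    - {"tx": 0.252,"ty": -0.133,"tz": 0,"rz": -0.84,"jaw": 0}
    - {"tx": 0.288,"ty": -0.152,"tz": 0.01,"rz": -0.96,"jaw": 0}
    - {"tx": 0.324,"ty": -0.171,"tz": 0.02,"rz": -1.08,"jaw": 0}
    - {"tx": 0.3595,"ty": -0.19,"tz": 0.04,"rz": -1.183,"jaw": 0}
    - {"tx": 0.3595,"ty": -0.19,"tz": 0.052,"rz": -1.183,"jaw": 0}
    - {"tx": 0.3595,"ty": -0.19,"tz": 0.052,"rz": -1.183,"jaw": 0}
  grip_force: 40

```text
invalid input
```

Run:
```python
from h import *
from bench import ctrl,get_image
plan(np.array([.5225,-.2255,.083])-.03*d,np.pi/2+YAW);print(ctrl.get_state()["grip_width"])
a=[cv2.cvtColor(get_image(n),cv2.COLOR_RGB2BGR) for n in("top","scene")]
a=np.hstack([cv2.resize(a[0][150:290,330:470],(400,400)),cv2.resize(a[1][130:270,80:220],(400,400))])
cv2.imwrite("pics/1.png",a)
```

```text
t 0.1 pos [ 0.2847 -0.5838  0.2216] F [0.58 0.45 0.33] shift [ 0.3595 -0.1898  0.1389]
turn [-1.5000e-03 -9.0000e-04 -1.1829e+00]
1.0018684179738293
```

View pics/1.png

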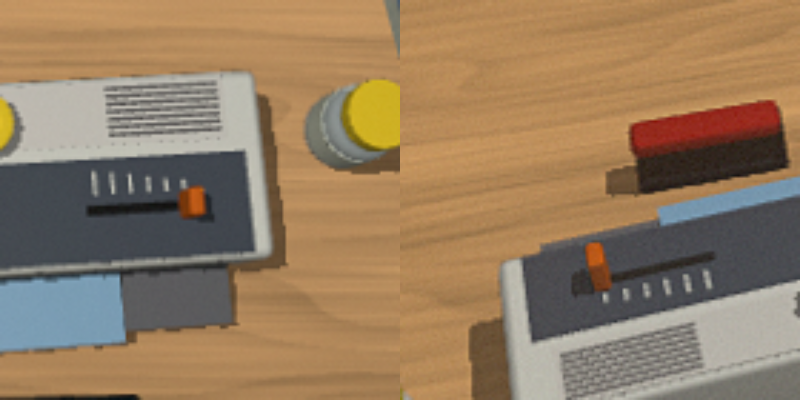

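The call was refused and nothing moved, probably because every row needs all the keys.

Call:
carry_out:
  commands:
    - {"tx": 0.036,"ty": -0.019,"tz": 0,"rx": 0,"ry": 0,"rz": -0.12,"jaw": 0}
    - {"tx": 0.072,"ty": -0.038,"tz": 0,"rx": 0,"ry": 0,"rz": -0.24,"jaw": 0}
    - {"tx": 0.108,"ty": -0.057,"tz": 0,"rx": 0,"ry": 0,"rz": -0.36,"jaw": 0}
    - {"tx": 0.144,"ty": -0.076,"tz": 0,"rx": 0,"ry": 0,"rz": -0.48,"jaw": 0}
    - {"tx": 0.18,"ty": -0.095,"tz": 0,"rx": 0,"ry": 0,"rz": -0.6,"jaw": 0}
    - {"tx": 0.216,"ty": -0.114,"tz": 0,"rx": 0,"ry": 0,"rz": -0.72,"jaw": 0}
    - {"tx": 0.252,"ty": -0.133,"tz": 0,"rx": 0,"ry": 0,"rz": -0.84,"jaw": 0}
    - {"tx": 0.288,"ty": -0.152,"tz": 0.01,"rx": 0,"ry": 0,"rz": -0.96,"jaw": 0}
    - {"tx": 0.324,"ty": -0.171,"tz": 0.02,"rx": 0,"ry": 0,"rz": -1.08,"jaw": 0}
    - {"tx": 0.36,"ty": -0.19,"tz": 0.04,"rx": 0,"ry": 0,"rz": -1.183,"jaw": 0}
    - {"tx": 0.36,"ty": -0.19,"tz": 0.052,"rx": 0,"ry": 0,"rz": -1.183,"jaw": 0}
    - {"tx": 0.36,"ty": -0.19,"tz": 0.052,"rx": 0,"ry": 0,"rz": -1.183,"jaw": 0}
  grip_force: 40

```text
time: 1.7
position: [0.524, -0.2562, 0.1693]
tool_rot: [-2.147, -2.291, 0.003]
ft_force: [-1.1, -0.8, -0.2]
grip_width: 0.007
```

```bash
cat > look.py <<'E'
import sys
from h import *
from bench import ctrl,get_image
a=[cv2.cvtColor(get_image(n),cv2.COLOR_RGB2BGR) for n in("top","scene")]
bs=eval(sys.argv[2]) if len(sys.argv)>2 else ((330,150),(80,130))
a=np.hstack([cv2.resize(i[y:y+140,x:x+140],(400,400),interpolation=cv2.INTER_CUBIC) for i,(x,y) in zip(a,bs)])
cv2.imwrite(f"pics/{sys.argv[1]}.png",a)
E
python3 look.py 2
python3 - <<'E'
from h import *
from bench import ctrl
plan(np.array([.5225,-.2255,.083])-.03*d,np.pi/2+YAW);print(ctrl.get_state()["grip_width"])
E
```

```text
t 1.8 pos [ 0.5245 -0.2574  0.1708] F [-0.61  0.54  0.49] shift [0.0021 0.0001 0.0878]
turn [-0.0003  0.0009 -0.0029]
0.0011886862839533099
```

View pics/2.png

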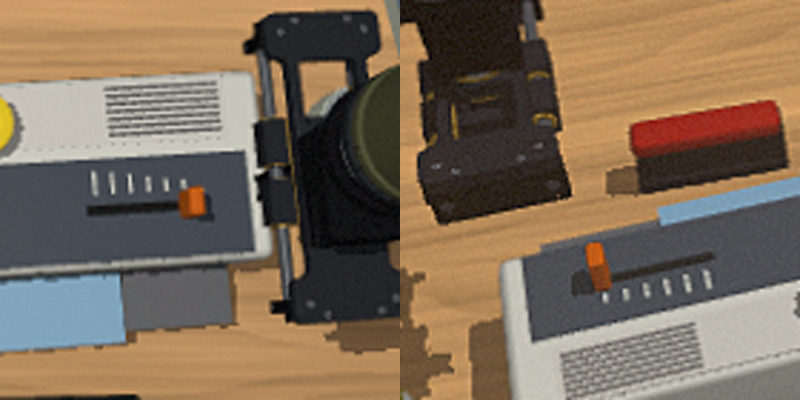

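The hand has its jaws shut and stands off the -y end, behind the lever. The lever hasn't moved, at crop (192,203). Now going down.

Call:
carry_out:
  commands:
    - {"tx": 0,"ty": 0,"tz": 0.03,"rx": 0,"ry": 0,"rz": 0,"jaw": 0}
    - {"tx": 0,"ty": 0,"tz": 0.06,"rx": 0,"ry": 0,"rz": 0,"jaw": 0}
    - {"tx": 0,"ty": 0,"tz": 0.08,"rx": 0,"ry": 0,"rz": 0,"jaw": 0}
    - {"tx": 0,"ty": 0,"tz": 0.087,"rx": 0,"ry": 0,"rz": 0,"jaw": 0}
    - {"tx": 0,"ty": 0,"tz": 0.087,"rx": 0,"ry": 0,"rz": 0,"jaw": 0}
    - {"tx": 0,"ty": 0,"tz": 0.087,"rx": 0,"ry": 0,"rz": 0,"jaw": 0}

```text
time: 2.55
position: [0.5261, -0.2561, 0.0848]
tool_rot: [2.146, 2.292, 0.001]
ft_force: [0.3, -0.8, -0.1]
grip_width: 0.004
```

```bash
python3 look.py 3
python3 - <<'E'
from h import *
from bench import ctrl
plan(np.array([.5225,-.2255,.083])-.0155*d,np.pi/2+YAW)
E
```

```text
t 2.65 pos [ 0.5259 -0.2559  0.0846] F [ 0.76 -0.37  0.6 ] shift [ 0.0151 -0.0014  0.0016]
turn [ 0.0015  0.0011 -0.    ]
```

View pics/3.png

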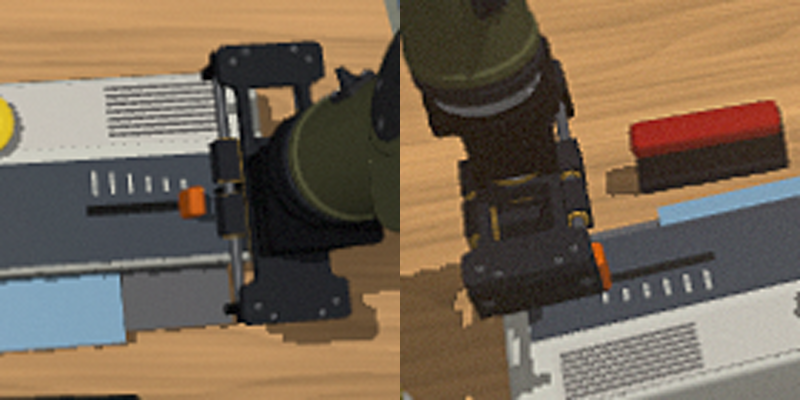

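The fingers are just behind the lever, which still sits at the off tick. I'll creep forward to make contact.

Call:
carry_out:
  commands:
    - {"tx": 0.004,"ty": -0.001,"tz": 0,"rx": 0,"ry": 0,"rz": 0,"jaw": 0}
    - {"tx": 0.008,"ty": -0.001,"tz": 0,"rx": 0,"ry": 0,"rz": 0,"jaw": 0}
    - {"tx": 0.011,"ty": -0.001,"tz": 0,"rx": 0,"ry": 0,"rz": 0,"jaw": 0}
    - {"tx": 0.014,"ty": -0.001,"tz": 0,"rx": 0,"ry": 0,"rz": 0,"jaw": 0}
    - {"tx": 0.017,"ty": -0.001,"tz": 0,"rx": 0,"ry": 0,"rz": 0,"jaw": 0}
    - {"tx": 0.017,"ty": -0.001,"tz": 0,"rx": 0,"ry": 0,"rz": 0,"jaw": 0}

```text
time: 3.4
position: [0.5232, -0.2397, 0.0837]
tool_rot: [2.147, 2.292, -0.001]
ft_force: [2.1, -4.0, -1.5]
grip_width: 0.007
```

```bash
python3 look.py 4
python3 - <<'E'
from h import *
from bench import ctrl
plan(np.array([.5225,-.2255,.083])-.0155*d,np.pi/2+YAW)
E
```

```text
t 3.5 pos [ 0.5232 -0.2397  0.0837] F [ 1.26 -5.   -0.93] shift [-0.0013  0.0003  0.0007]
turn [ 0.0005  0.0012 -0.0007]
```

View pics/4.png

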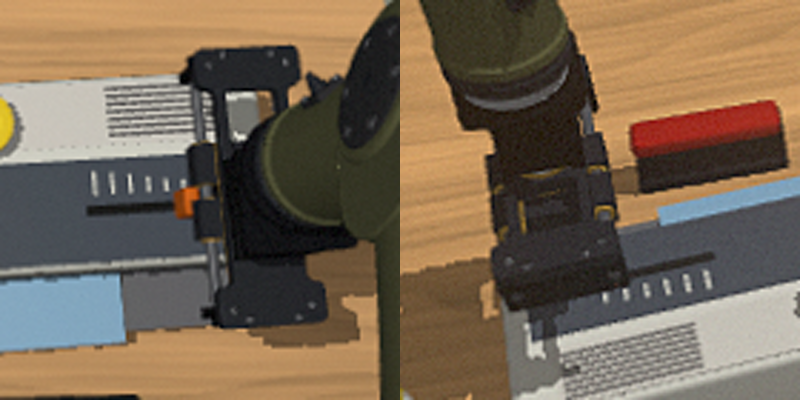

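The force is about 5 N and the lever has moved about 4 mm, so this is the first hump. I'll push on over it.

Call:
carry_out:
  commands:
    - {"tx": 0.001,"ty": 0,"tz": 0,"rx": 0,"ry": 0,"rz": 0,"jaw": 0}
    - {"tx": 0.002,"ty": 0,"tz": 0,"rx": 0,"ry": 0,"rz": 0,"jaw": 0}
    - {"tx": 0.003,"ty": 0,"tz": 0,"rx": 0,"ry": 0,"rz": 0,"jaw": 0}
    - {"tx": 0.004,"ty": 0,"tz": 0,"rx": 0,"ry": 0,"rz": 0,"jaw": 0}
    - {"tx": 0.004,"ty": 0,"tz": 0,"rx": 0,"ry": 0,"rz": 0,"jaw": 0}

```text
time: 4.12
position: [0.5228, -0.2341, 0.0834]
tool_rot: [-2.146, -2.294, -0.0]
ft_force: [0.7, 0.4, -0.1]
grip_width: 0.005
```

```bash
python3 look.py 5
python3 - <<'E'
from h import *
from bench import ctrl
plan(np.array([.5225,-.2255,.083])-.0155*d,np.pi/2+YAW)
E
```

```text
t 4.225 pos [ 0.5228 -0.2345  0.0835] F [-0.22 -0.88 -0.3 ] shift [-0.0065  0.0003  0.0005]
turn [-0.0002 -0.0002  0.0003]
```

View pics/5.png

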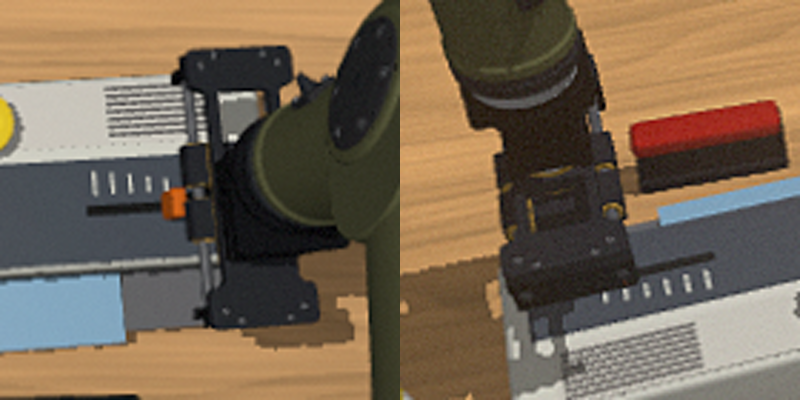

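The force has dropped to zero and the lever edge moved from 180 to 162 in the crop (about 13 mm), so it's in click 1. Next hump.

Call:
carry_out:
  commands:
    - {"tx": 0.002,"ty": 0,"tz": 0,"rx": 0,"ry": 0,"rz": 0,"jaw": 0}
    - {"tx": 0.004,"ty": 0,"tz": 0,"rx": 0,"ry": 0,"rz": 0,"jaw": 0}
    - {"tx": 0.006,"ty": 0,"tz": 0,"rx": 0,"ry": 0,"rz": 0,"jaw": 0}
    - {"tx": 0.008,"ty": 0,"tz": 0,"rx": 0,"ry": 0,"rz": 0,"jaw": 0}
    - {"tx": 0.0095,"ty": 0,"tz": 0,"rx": 0,"ry": 0,"rz": 0,"jaw": 0}
    - {"tx": 0.0095,"ty": 0,"tz": 0,"rx": 0,"ry": 0,"rz": 0,"jaw": 0}

```text
time: 4.97
position: [0.5222, -0.2262, 0.0836]
tool_rot: [2.147, 2.292, -0.001]
ft_force: [1.0, -4.4, -2.1]
grip_width: 0.005
```

Call:
carry_out:
  commands:
    - {"tx": 0.001,"ty": 0,"tz": 0,"rx": 0,"ry": 0,"rz": 0,"jaw": 0}
    - {"tx": 0.0015,"ty": 0,"tz": 0,"rx": 0,"ry": 0,"rz": 0,"jaw": 0}
    - {"tx": 0.0015,"ty": 0,"tz": 0,"rx": 0,"ry": 0,"rz": 0,"jaw": 0}

```text
time: 5.35
position: [0.522, -0.2223, 0.0835]
tool_rot: [-2.145, -2.293, -0.001]
ft_force: [0.2, 0.7, 0.0]
grip_width: 0.008
```

```bash
python3 look.py 6
python3 - <<'E'
from h import *
from bench import ctrl
plan(np.array([.5225,-.2255,.083])-.0155*d,np.pi/2+YAW)
E
```

```text
t 5.45 pos [ 0.5221 -0.2223  0.0835] F [0.11 0.34 0.2 ] shift [-0.0187  0.0002  0.0005]
turn [-0.0005 -0.0016  0.001 ]
```

View pics/6.png

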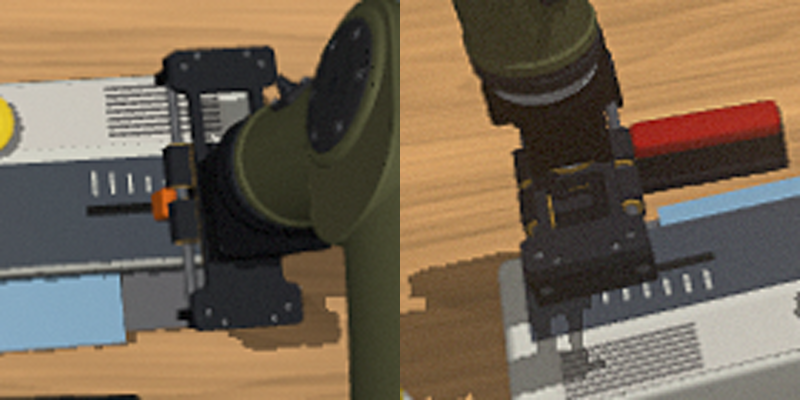

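The force is near zero, but the lever edge is only at 152, where click 2 would put it at about 144. So it's balanced at mid-hump. Nudging it on a little.

Call:
carry_out:
  commands:
    - {"tx": 0.0005,"ty": 0,"tz": 0,"rx": 0,"ry": 0,"rz": 0,"jaw": 0}
    - {"tx": 0.001,"ty": 0,"tz": 0,"rx": 0,"ry": 0,"rz": 0,"jaw": 0}
    - {"tx": 0.001,"ty": 0,"tz": 0,"rx": 0,"ry": 0,"rz": 0,"jaw": 0}

```text
time: 5.82
position: [0.522, -0.2226, 0.0836]
tool_rot: [-2.147, -2.294, -0.0]
ft_force: [1.0, -0.5, -0.9]
grip_width: 0.006
```

```bash
python3 look.py 7
python3 - <<'E'
from h import *
from bench import ctrl
plan(np.array([.5225,-.2255,.083])-.0155*d,np.pi/2+YAW)
E
```

```text
t 5.925 pos [ 0.522  -0.2227  0.0836] F [ 1.64 -0.14  0.65] shift [-0.0183  0.0003  0.0006]
turn [-0.0001  0.      0.0001]
```

View pics/7.png

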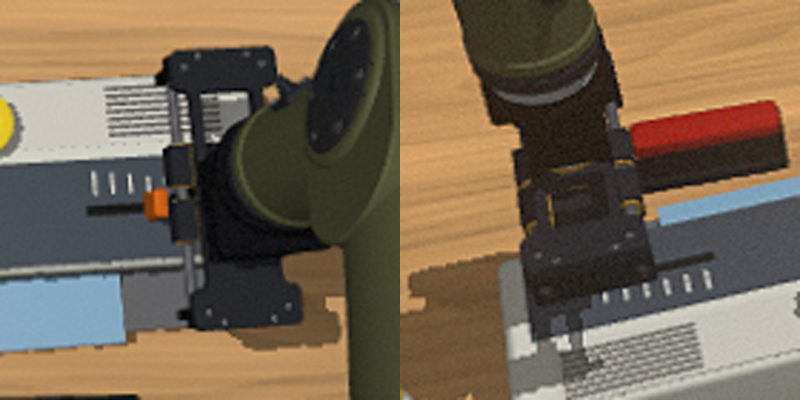

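It snapped: the edge is at 144, so click 2. Now the last hump, using the same distances.

Call:
carry_out:
  commands:
    - {"tx": 0.002,"ty": 0,"tz": 0,"rx": 0,"ry": 0,"rz": 0,"jaw": 0}
    - {"tx": 0.004,"ty": 0,"tz": 0,"rx": 0,"ry": 0,"rz": 0,"jaw": 0}
    - {"tx": 0.006,"ty": 0,"tz": 0,"rx": 0,"ry": 0,"rz": 0,"jaw": 0}
    - {"tx": 0.008,"ty": 0,"tz": 0,"rx": 0,"ry": 0,"rz": 0,"jaw": 0}
    - {"tx": 0.01,"ty": 0,"tz": 0,"rx": 0,"ry": 0,"rz": 0,"jaw": 0}
    - {"tx": 0.0115,"ty": 0,"tz": 0,"rx": 0,"ry": 0,"rz": 0,"jaw": 0}
    - {"tx": 0.0125,"ty": 0,"tz": 0,"rx": 0,"ry": 0,"rz": 0,"jaw": 0}
    - {"tx": 0.0125,"ty": 0,"tz": 0,"rx": 0,"ry": 0,"rz": 0,"jaw": 0}

```text
time: 6.92
position: [0.5212, -0.2105, 0.0836]
tool_rot: [2.147, 2.293, -0.0]
ft_force: [1.4, -3.1, -1.0]
grip_width: 0.005
```

```bash
python3 look.py 8
python3 - <<'E'
from h import *
from bench import ctrl
plan(np.array([.5225,-.2255,.083])-.0155*d,np.pi/2+YAW)
E
```

```text
t 7.025 pos [ 0.5212 -0.2102  0.0836] F [-0.02 -2.96 -1.3 ] shift [-0.0308  0.0003  0.0006]
turn [ 0.     -0.0001 -0.    ]
```

View pics/8.png

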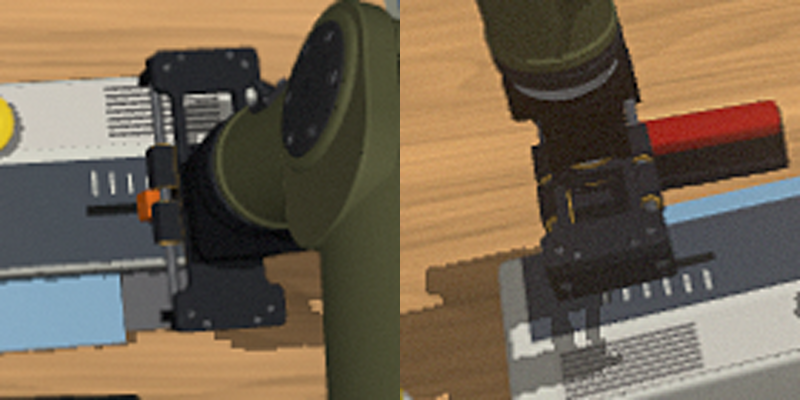

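The force is past its peak and fading (3 N), with the lever at about 32.5 mm. About 2.5 mm to go.

Call:
carry_out:
  commands:
    - {"tx": 0.0005,"ty": 0,"tz": 0,"rx": 0,"ry": 0,"rz": 0,"jaw": 0}
    - {"tx": 0.001,"ty": 0,"tz": 0,"rx": 0,"ry": 0,"rz": 0,"jaw": 0}
    - {"tx": 0.0015,"ty": 0,"tz": 0,"rx": 0,"ry": 0,"rz": 0,"jaw": 0}
    - {"tx": 0.002,"ty": 0,"tz": 0,"rx": 0,"ry": 0,"rz": 0,"jaw": 0}
    - {"tx": 0.002,"ty": 0,"tz": 0,"rx": 0,"ry": 0,"rz": 0,"jaw": 0}

```text
time: 7.65
position: [0.521, -0.2079, 0.0835]
tool_rot: [-2.146, -2.294, -0.0]
ft_force: [0.1, -0.1, -0.8]
grip_width: 0.005
```

```bash
python3 look.py 9
python3 - <<'E'
from h import *
from bench import ctrl
plan(np.array([.5225,-.2255,.083])-.0155*d,np.pi/2+YAW)
E
```

```text
t 7.75 pos [ 0.521  -0.2082  0.0835] F [0.02 0.72 0.2 ] shift [-0.0329  0.0003  0.0005]
turn [-0.0001 -0.0001  0.0001]
```

View pics/9.png

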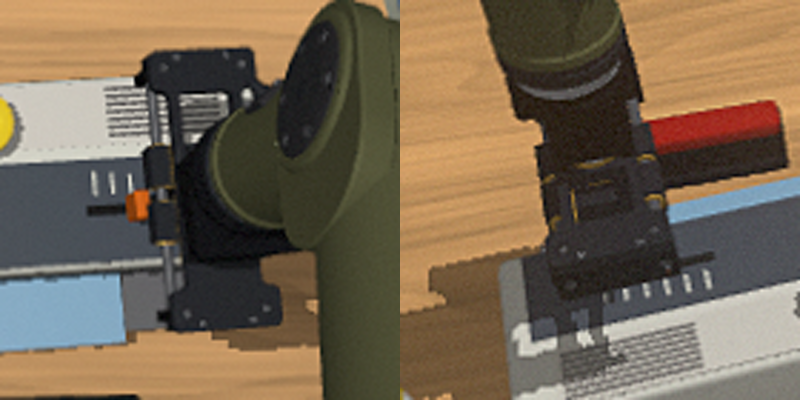

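The edge is at 126, which continues the sequence 180, 162, 144, 126, so this is click 3 with no force on it. Backing off and rising.

Call:
carry_out:
  commands:
    - {"tx": -0.01,"ty": 0,"tz": 0,"rx": 0,"ry": 0,"rz": 0,"jaw": 0}
    - {"tx": -0.02,"ty": 0,"tz": 0,"rx": 0,"ry": 0,"rz": 0,"jaw": 0}
    - {"tx": -0.02,"ty": 0,"tz": -0.03,"rx": 0,"ry": 0,"rz": 0,"jaw": 0}
    - {"tx": -0.02,"ty": 0,"tz": -0.06,"rx": 0,"ry": 0,"rz": 0,"jaw": 0}
    - {"tx": -0.03,"ty": 0,"tz": -0.08,"rx": 0,"ry": 0,"rz": 0,"jaw": 0}
    - {"tx": -0.03,"ty": 0,"tz": -0.08,"rx": 0,"ry": 0,"rz": 0,"jaw": 0}

```text
time: 8.5
position: [0.5239, -0.2405, 0.1651]
tool_rot: [2.147, 2.288, 0.001]
ft_force: [0.5, -0.0, -0.0]
grip_width: 0.005
```

```bash
python3 look.py 10
python3 - <<'E'
from h import *
from bench import ctrl
plan(np.array([.5067,.0140,.160]),np.pi/2+YAW)
E
```

```text
t 8.6 pos [ 0.5226 -0.2385  0.1627] F [-0.92  0.03  0.36] shift [0.253  0.0006 0.0029]
turn [-0.0008 -0.0006 -0.0008]
```

View pics/10.png

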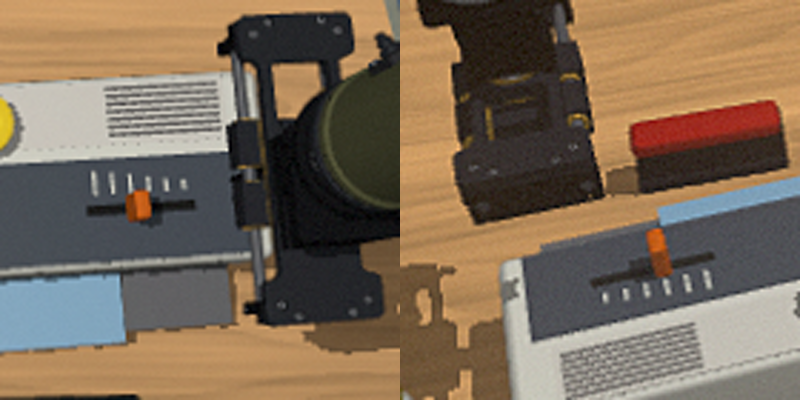

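Click 3 is confirmed: the lever stands at the fourth of the six marks, at (660,250) in the right-hand view. Moving over to the button.

Call:
carry_out:
  commands:
    - {"tx": 0.03,"ty": 0,"tz": 0,"rx": 0,"ry": 0,"rz": 0,"jaw": 0}
    - {"tx": 0.07,"ty": 0,"tz": 0,"rx": 0,"ry": 0,"rz": 0,"jaw": 0}
    - {"tx": 0.11,"ty": 0,"tz": 0,"rx": 0,"ry": 0,"rz": 0,"jaw": 0}
    - {"tx": 0.15,"ty": 0,"tz": 0,"rx": 0,"ry": 0,"rz": 0,"jaw": 0}
    - {"tx": 0.19,"ty": 0,"tz": 0,"rx": 0,"ry": 0,"rz": 0,"jaw": 0}
    - {"tx": 0.23,"ty": 0,"tz": 0,"rx": 0,"ry": 0,"rz": 0,"jaw": 0}
    - {"tx": 0.253,"ty": 0.001,"tz": 0.02,"rx": 0,"ry": 0,"rz": 0,"jaw": 0}
    - {"tx": 0.253,"ty": 0.001,"tz": 0.04,"rx": 0,"ry": 0,"rz": 0,"jaw": 0}
    - {"tx": 0.253,"ty": 0.001,"tz": 0.055,"rx": 0,"ry": 0,"rz": 0,"jaw": 0}
    - {"tx": 0.253,"ty": 0.001,"tz": 0.055,"rx": 0,"ry": 0,"rz": 0,"jaw": 0}
    - {"tx": 0.253,"ty": 0.001,"tz": 0.055,"rx": 0,"ry": 0,"rz": 0,"jaw": 0}

```text
time: 9.98
position: [0.5077, 0.0139, 0.1088]
tool_rot: [2.148, 2.293, 0.0]
ft_force: [0.4, 0.7, -0.1]
grip_width: 0.005
```

```bash
python3 look.py 11 "((220,150),(190,110))"
python3 - <<'E'
from h import *
from bench import ctrl
plan(np.array([.5067,.0140,.088]),np.pi/2+YAW)
E
```

```text
t 10.075 pos [0.508  0.014  0.1092] F [ 0.07 -0.51  0.62] shift [ 0.0001 -0.0013  0.0212]
turn [ 0.0013  0.0002 -0.0006]
```

View pics/11.png

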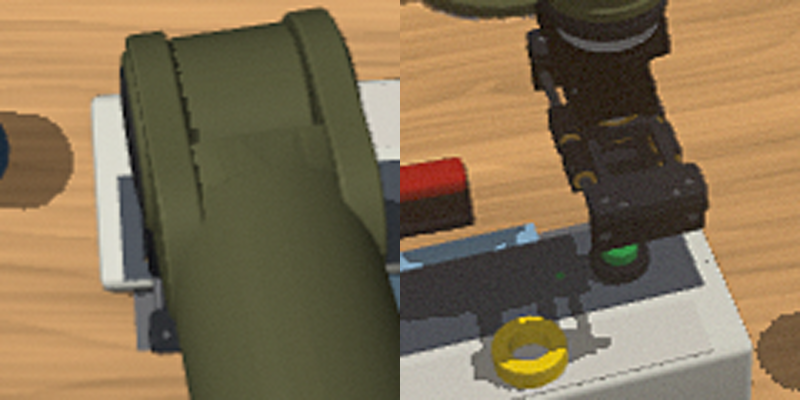

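The fingers are above the button, which shows just below them at (622,252). Pressing down.

Call:
carry_out:
  commands:
    - {"tx": 0,"ty": -0.001,"tz": 0.01,"rx": 0,"ry": 0,"rz": 0,"jaw": 0}
    - {"tx": 0,"ty": -0.001,"tz": 0.016,"rx": 0,"ry": 0,"rz": 0,"jaw": 0}
    - {"tx": 0,"ty": -0.001,"tz": 0.019,"rx": 0,"ry": 0,"rz": 0,"jaw": 0}
    - {"tx": 0,"ty": -0.001,"tz": 0.022,"rx": 0,"ry": 0,"rz": 0,"jaw": 0}
    - {"tx": 0,"ty": -0.001,"tz": 0.024,"rx": 0,"ry": 0,"rz": 0,"jaw": 0}
    - {"tx": 0,"ty": -0.001,"tz": 0.024,"rx": 0,"ry": 0,"rz": 0,"jaw": 0}

```text
time: 10.82
position: [0.5061, 0.014, 0.0862]
tool_rot: [2.147, 2.293, -0.003]
ft_force: [-7.1, -0.6, 16.6]
grip_width: 0.003
```

Run:
```python
from h import *
from bench import ctrl,get_image
im=cv2.cvtColor(get_image("scene"),cv2.COLOR_RGB2BGR)
cv2.imwrite("pics/12.png",cv2.resize(im[150:230,220:320],(800,600)[::1],interpolation=cv2.INTER_CUBIC))
s=ctrl.get_state();print(s["time"],s["position"],s["ft_force"],s["torque"])
```

```text
10.875 [0.50611316 0.01399807 0.08624949] [-7.69797771 -0.5106004  15.27490757] [-0.27438582  1.55110174  0.03296917]
```

View pics/12.png

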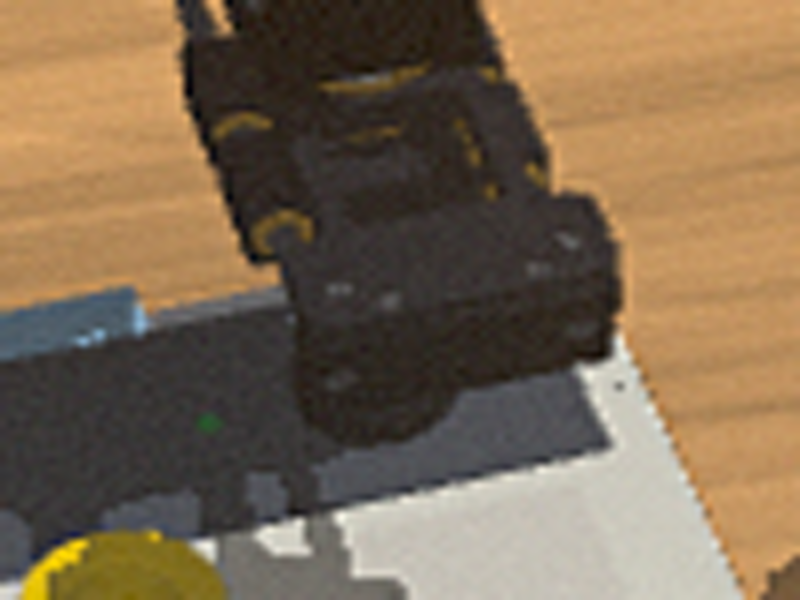

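The force of 16 N means it has hit something hard, and the button is hidden from view. I'll back off and map force against height to see whether the full 6 mm stroke came first.

Call:
carry_out:
  commands:
    - {"tx": 0,"ty": 0,"tz": -0.005,"rx": 0,"ry": 0,"rz": 0,"jaw": 0}
    - {"tx": 0,"ty": 0,"tz": -0.01,"rx": 0,"ry": 0,"rz": 0,"jaw": 0}
    - {"tx": 0,"ty": 0,"tz": -0.01,"rx": 0,"ry": 0,"rz": 0,"jaw": 0}
    - {"tx": 0,"ty": 0,"tz": -0.01,"rx": 0,"ry": 0,"rz": 0,"jaw": 0}

```text
time: 11.38
position: [0.5063, 0.0142, 0.0942]
tool_rot: [-2.147, -2.293, -0.0]
ft_force: [-0.0, -0.4, 0.1]
grip_width: 0.003
```

Call:
carry_out:
  commands:
    - {"tx": 0,"ty": 0,"tz": 0.002,"rx": 0,"ry": 0,"rz": 0,"jaw": 0}
    - {"tx": 0,"ty": 0,"tz": 0.002,"rx": 0,"ry": 0,"rz": 0,"jaw": 0}

```text
time: 11.62
position: [0.5064, 0.0142, 0.0924]
tool_rot: [-2.147, -2.294, 0.0]
ft_force: [-0.4, 0.1, 2.0]
grip_width: 0.008
```

Call:
carry_out:
  commands:
    - {"tx": 0,"ty": 0,"tz": 0.002,"rx": 0,"ry": 0,"rz": 0,"jaw": 0}
    - {"tx": 0,"ty": 0,"tz": 0.002,"rx": 0,"ry": 0,"rz": 0,"jaw": 0}

```text
time: 11.88
position: [0.5064, 0.0142, 0.0906]
tool_rot: [2.147, 2.294, 0.0]
ft_force: [-0.1, 0.5, 2.4]
grip_width: 0.004
```

Call:
carry_out:
  commands:
    - {"tx": 0,"ty": 0,"tz": 0.002,"rx": 0,"ry": 0,"rz": 0,"jaw": 0}
    - {"tx": 0,"ty": 0,"tz": 0.002,"rx": 0,"ry": 0,"rz": 0,"jaw": 0}

```text
time: 12.12
position: [0.5064, 0.0142, 0.0886]
tool_rot: [2.147, 2.293, 0.0]
ft_force: [-0.6, -0.6, 4.4]
grip_width: 0.006
```

Call:
carry_out:
  commands:
    - {"tx": 0,"ty": 0,"tz": 0.002,"rx": 0,"ry": 0,"rz": 0,"jaw": 0}
    - {"tx": 0,"ty": 0,"tz": 0.002,"rx": 0,"ry": 0,"rz": 0,"jaw": 0}

```text
time: 12.38
position: [0.5064, 0.0142, 0.0866]
tool_rot: [2.147, 2.293, 0.0]
ft_force: [-1.1, 0.4, 5.7]
grip_width: 0.005
```

The force rises at about 0.8 N/mm from contact at 0.0928 m, reaching 5.7 N at 0.0866 m. That is the full 6 mm stroke, so the earlier 16 N was the button's bottom stop. I'll press a little more to be sure, then lift clear.

Call:
carry_out:
  commands:
    - {"tx": 0,"ty": 0,"tz": 0.0015,"rx": 0,"ry": 0,"rz": 0,"jaw": 0}
    - {"tx": 0,"ty": 0,"tz": 0.0015,"rx": 0,"ry": 0,"rz": 0,"jaw": 0}
    - {"tx": 0,"ty": 0,"tz": 0.0015,"rx": 0,"ry": 0,"rz": 0,"jaw": 0}

```text
time: 12.75
position: [0.5065, 0.0142, 0.0863]
tool_rot: [2.147, 2.293, -0.001]
ft_force: [-6.2, 0.4, 12.8]
grip_width: 0.001
```

Call:
carry_out:
  commands:
    - {"tx": 0,"ty": 0,"tz": -0.005,"rx": 0,"ry": 0,"rz": 0,"jaw": 0}
    - {"tx": 0,"ty": 0,"tz": -0.015,"rx": 0,"ry": 0,"rz": 0,"jaw": 0}
    - {"tx": 0,"ty": 0,"tz": -0.04,"rx": 0,"ry": 0,"rz": 0,"jaw": 0}
    - {"tx": 0,"ty": 0,"tz": -0.08,"rx": 0,"ry": 0,"rz": 0,"jaw": 0}
    - {"tx": -0.03,"ty": 0,"tz": -0.12,"rx": 0,"ry": 0,"rz": 0,"jaw": 0}
    - {"tx": -0.07,"ty": 0,"tz": -0.15,"rx": 0,"ry": 0,"rz": 0,"jaw": 0}
    - {"tx": -0.12,"ty": 0,"tz": -0.16,"rx": 0,"ry": 0,"rz": 0,"jaw": 0}
    - {"tx": -0.17,"ty": 0,"tz": -0.16,"rx": 0,"ry": 0,"rz": 0,"jaw": 0}
    - {"tx": -0.22,"ty": 0,"tz": -0.16,"rx": 0,"ry": 0,"rz": 0,"jaw": 0}
    - {"tx": -0.26,"ty": 0,"tz": -0.16,"rx": 0,"ry": 0,"rz": 0,"jaw": 0}
    - {"tx": -0.28,"ty": 0,"tz": -0.16,"rx": 0,"ry": 0,"rz": 0,"jaw": 0}
    - {"tx": -0.28,"ty": 0,"tz": -0.16,"rx": 0,"ry": 0,"rz": 0,"jaw": 0}

```text
time: 14.25
position: [0.5245, -0.2658, 0.2445]
tool_rot: [-2.148, -2.291, -0.0]
ft_force: [1.1, 1.0, 0.0]
grip_width: 0.006
```

Run:
```python
from bench import get_image
import cv2,numpy as np
a=[cv2.cvtColor(get_image(n),cv2.COLOR_RGB2BGR) for n in("top","scene")]
b=[cv2.imread(f"pics/{n}0.png") for n in("top","scene")]
cv2.imwrite("pics/13.png",np.vstack([np.hstack([cv2.resize(i,(400,300)) for i in a]),np.hstack([cv2.resize(i,(400,300)) for i in b])]))
x=cv2.resize(a[1][170:300,110:320],None,fx=3.8,fy=3.8,interpolation=cv2.INTER_CUBIC);cv2.imwrite("pics/14.png",x)
```

```text
(no output)
```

View pics/13.png

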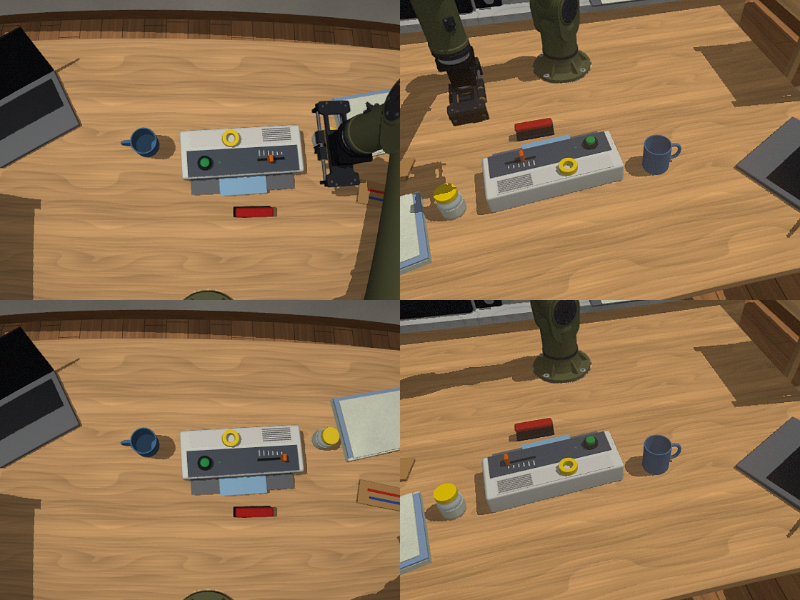

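View pics/14.png

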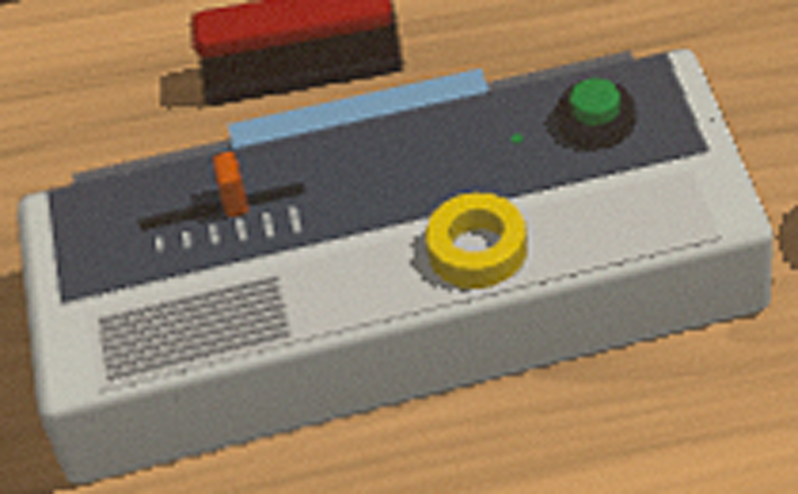

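The lever stands at the tick for click 3 (240,225). The button is up at (596,93), the same as at the start. The mug, jar, stapler and tape haven't moved in the pictures, and the hand is clear.

```bash
python3 -c "
from bench import ctrl
print(ctrl.close_job())"
```

```text
the job is handed in; nothing more can be done
None
```

The lever is in the third click, the start button has been pressed fully in and has come back up, and the job is handed in (no verdict is reported). It took about 14.3 s of the 64 s allowed.

- **Lever:** I pushed it with the closed fingertips from the off end, one click at a time. The force peaked and dropped at each click, and the pictures showed matching steps of about 14 mm. I backed off at the third click, and the last pictures show it at that tick.
- **Button:** The first press met 16 N, more than the 5 N expected, and the hand hid the button. I pressed again in small steps: the force rose about 0.8 N per mm over the full 6 mm, then reached 13 N at the bottom stop. This means the first press had also reached the bottom. My camera estimate of the button's top (88 mm) was about 5 mm below where the fingers actually met it (93 mm).
- **Final check:** The button is back up, the mug, jar, stapler and tape look unmoved in the pictures, and the hand is clear with no contact force. In the last top view the arm hides the jar, so its position is confirmed only by the other camera.
- **Refused call:** The first move call was refused because some keys were missing from its rows; nothing moved.

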